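# Pack a drive roller on its foam saddles

### The arm

A 6-joint arm with a two-finger parallel gripper is mounted at the origin on a cart in front of the work surface, level with it; the furniture and walls round the work are solid. World frame = base frame: x ahead of the robot, y to its left, z up, the work surface at z = 0. Lengths are in m, angles in rad, forces in N, time in s.
With the tool pointing down it reaches from about 0.375 to 0.975 m from the base axis. Payload 3.8 kg.
Tool frame: the origin (TCP) lies midway between the tips of the shut fingers; the grasp point (between the pads) lies 19 mm behind it (bot.grasp_offset is the distance from the TCP to the grasp point, in m); z points along the fingers, x is the direction in which the jaws open and shut, and the axes are right-handed (so a half turn about z gives the same grasp; the last joint's range is limited). The gripper opens to 88 mm and grips with 3 to 60 N. Pads are 18 mm wide; open, the fingers measure 123 mm over their backs; the gripper's body (75 mm by 187 mm) begins 45 mm behind the grasp point.
Start: joints at [-1.175, 0.264, 1.604, -0, 1.274, -0.037], TCP at [0.283, -0.613, 0.239] pointing down, gripper open.
Joint ranges: [-2.63, 2.63], [-0.94, 2.18], [0.31, 2.57], [-1.31, 4.45], [0, 2.66], [-2.55, 2.55]. Speed limits (rad/s): [2.57, 2.57, 3.14, 3.14, 3.14, 3.14].

### API

Orientations are given as a unit quaternion [x, y, z, w].
In Python, from cell import bot gives the robot as it stands. The module is installed in compiled form; this text tells all that it offers. Calls block until the motion is done:
- bot.goto(position, orientation): joint-space move of the TCP to a pose.
- bot.move_straight(position, rot=None, max_speed=0.15, stop_force=None): straight line of the TCP; rot=None keeps the orientation; max_speed is the mean speed in m/s. With stop_force (N) it stops when the force on the tool has changed by that much, and returns True; else False.
- bot.move_j(angles): joint-space move.
- bot.gripper_to(opening, newtons=None): finger opening in m; newtons is the grip in N (None keeps the last); returns when the fingers have stopped.
- bot.sleep(seconds).
- bot.solve_ik(position, orientation): joint angles nearest the present ones, or None.
- bot.get_obs(): the state.
- bot.snapshot(name): name is "scene" or "side" or "wrist"; returns the picture (480x640x3 uint8, blue, green, red); there is no depth.
- bot.calibration(name): a dict with "camera_matrix" (3x3 intrinsics, pixels), "k1" (the pictures are not rectified: a ray, as slopes to the right and down, at radius r is drawn at 1 + k1 r^2 times it, then the intrinsics apply), "extrinsics" (4x4, takes a point from camera to world coordinates). Camera axes: x right, y up, looking along -z (the intrinsics and any distortion apply to the point x, -y, -z); pixel columns grow to the right and rows downward; lengths in m; the calibration is good to about 2 mm. A picture is of the moment at which its call begins: read the wrist's pose just before it. calibration takes no time and is no camera call; for the wrist camera it gives the pose at the moment of the call.
A pose or a line that the arm cannot do raises bot.IKError and nothing moves.
- bot.job_done(): hands the job in, once; it reports no verdict.
The state is a dict: "time_s": time; "joint_positions": joint angles; "dq": joint speeds; "tau": joint torques, N m; "tool_pos": TCP position; "eef_rot": TCP orientation; "ft_force": force on the tool from outside, world axes, zero at the start; "wrist_torque": the same for the moment, N m; "finger_gap": finger opening in m.
Only numpy, scipy, OpenCV 4.12 (cv2) and the standard library are available. Lean on these libraries where they do the work, as an engineer would, in place of code of your own. Each camera call takes 0.05 s, during which the arm holds its last target. There are 200 camera calls.

### The job

Pack the spare drive roller in its cardboard tray: stand the wide-notched foam saddle against the end of the tray that has the lead cut-out and the narrow-notched one against the other end, both upright, square to the tray and midway across it, and lay the power brick flat and lengthwise on the tray floor, midway between them. Then lay the roller on top, level across the two saddles, its motor down in the wide notch and its bearing block in the narrow one. Let go of everything and leave the two loose rolls of tape where they are.

Things in the scene. Friction and masses are not known exactly. Their poses are not given: they have to be found in the camera images.
- tray: open cardboard tray, fixed to the table; inside 264 mm long (its y axis) by 150 mm wide (its x axis), floor 4 mm thick, walls 32 mm high above the table, the long ones 6 mm thick, the short end walls 12 mm. Origin: centre of the tray, on the table top. One of the two end walls has a cut-out; it may be at either end (+y or -y).
- cutout (a point): lead cut-out of the tray: a gap 56 mm wide, down to the table, in the middle of one short end wall. The point is the middle of the gap, 16 mm up: 138 mm from the tray's centre along its y axis, on the + or - side. The other end wall is whole.
- saddle_wide_center (a point): grey foam block (rigid here), 62 mm wide (x), 36 thick (y), 66 high (z), with the WIDE notch in its top: 46 mm wide in x, open right through y, floor 42 mm above the underside; the walls left beside it are 8 mm thick, tops rounded. Point: centre of the block, 33 mm above its underside. It starts upright on the table; grip it across its 62 mm width.
- saddle_narrow_center (a point): grey foam block like the other (62 x 36 x 66 mm, same axes) but with the NARROW notch: 28 mm wide in x, floor also 42 mm above the underside, walls beside it 17 mm thick. Point: centre of the block, 33 mm above its underside. It starts upright on the table.
- brick_center (a point): black power brick, 56 mm wide (x), 116 mm long (y), 34 mm high (z), 0.25 kg, lying flat. Point: its centre, 17 mm above its underside.
- roller_center (a point): drive roller, 0.45 kg, 250 mm long: black rubber sleeve 32 mm in diameter, 184 long; at its +y end a grey motor housing 36 wide, 28 long, 40 high; at -y a metal bearing block 18 wide, 24 long, 36 high. Both are centred 108 mm from the middle, their flat feet 20 mm below the axis, so it lies level on a table or in the notches. Point: mid-axis, where it also balances; z is up.
- motor (a point): centre of the roller's motor housing, on the roller's axis, 108 mm from the middle (+y)
- clear_tape_roll: bystander: large roll of tape lying flat, 96 mm in diameter, 45 mm high; origin under its centre
- washi_roll: bystander: small roll of tape lying flat, 60 mm in diameter, 15 mm high; origin under its centre
Things that resemble listed ones, but are neither listed nor needed, are in the scene too. Leave any red look-alike of the part that bears saddle_wide_center alone.

How it is judged:
At the end, for the whole second after the job is handed in: Saddles upright on the tray floor, within 15 mm of their end walls, 13 mm of midway across, 10 deg of square; brick flat, within 20 mm (along) and 15 mm (across) of the middle, 11 deg; roller down on both notch floors, level to 3 deg, within 15 mm of the middle, motor at the cut-out; all at rest (horizontal distance between saddle_wide_center and cutout below 0.04 m and x of saddle_wide_center in the frame of tray between -0.013 and 0.013 m and height (world z) of saddle_wide_center between 0.032 and 0.042 m and angle between each of saddle_wide_center, saddle_narrow_center, brick_center's own z axis and vertical below 0.1 rad and angle between the y axis of each of saddle_wide_center, saddle_narrow_center and the y axis of tray, either way round below 0.17 rad and horizontal distance between saddle_narrow_center and cutout above 0.236 m and x of saddle_narrow_center in the frame of tray between -0.013 and 0.013 m and height (world z) of saddle_narrow_center between 0.032 and 0.042 m and x of brick_center in the frame of tray between -0.015 and 0.015 m and y of brick_center in the frame of tray between -0.02 and 0.02 m and height (world z) of brick_center between 0.016 and 0.026 m and angle between the y axis of brick_center and the y axis of tray, either way round below 0.2 rad and x of roller_center in the frame of tray between -0.015 and 0.015 m and y of roller_center in the frame of tray between -0.015 and 0.015 m and height (world z) of roller_center between 0.061 and 0.07 m and angle between roller_center's own z axis and vertical below 0.06 rad and angle between the y axis of roller_center and the y axis of tray, either way round below 0.12 rad and horizontal distance between motor and cutout below 0.06 m and contact force between roller and saddle_wide above 0.2 N and contact force between roller and saddle_narrow above 0.2 N and linear speed of each of saddle_wide, saddle_narrow, brick, roller below 0.02 m/s and angular speed of each of saddle_wide, saddle_narrow, brick, roller below 0.2 rad/s); the robot touches nothing.
It fails at once if the large tape roll is shifted by more than 25 mm (distance of clear_tape_roll from where it was at the start of the episode above 0.025 m).
It fails at once if the small tape roll is shifted by more than 25 mm (distance of washi_roll from where it was at the start of the episode above 0.025 m).
It also fails if it takes over 104 s, if anything falls off the work surface, if the arm or the gripper's body presses on something with over 40 N, if the wrist force passes 120 N, or if a joint passes its speed limit or range.

## Working session

There is one attempt and no reset: what is moved stays moved. The work goes in short steps, each a Python script; the robot and the scene stay as the last script left them, time stands still between calls to the robot, and variables do not carry over. Pictures are saved under pics/ and viewed, about 12 in all and at most 16, crops included, and the job is handed in when it is done.

```bash
mkdir -p pics; ls
python3 - <<'E'
from cell import bot
import cv2,numpy as np
np.set_printoptions(precision=4,suppress=True)
for n in ("scene","side","wrist"):
    im=bot.snapshot(n); cv2.imwrite(f"pics/{n}0.png",im); c=bot.calibration(n); print(n,c)
print(bot.get_obs())
E
```

```text
pics
scene {'camera_matrix': array([[571.7431,   0.    , 326.1499],
       [  0.    , 571.7431, 246.2297],
       [  0.    ,   0.    ,   1.    ]]), 'k1': -0.09679310532701109, 'extrinsics': array([[ 0.446 ,  0.3803, -0.8102, -0.5669],
       [-0.8946,  0.1621, -0.4163, -0.3898],
       [-0.027 ,  0.9106,  0.4125,  0.6165],
       [ 0.    ,  0.    ,  0.    ,  1.    ]])}
side {'camera_matrix': array([[612.6817,   0.    , 320.5497],
       [  0.    , 612.6817, 233.224 ],
       [  0.    ,   0.    ,   1.    ]]), 'k1': -0.047910621972184715, 'extrinsics': array([[ 0.9998, -0.0063,  0.018 ,  0.5371],
       [ 0.0179,  0.6426, -0.766 , -0.8468],
       [-0.0067,  0.7661,  0.6426,  0.8918],
       [ 0.    ,  0.    ,  0.    ,  1.    ]])}
wrist {'camera_matrix': array([[362.4297,   0.    , 315.7966],
       [  0.    , 362.4297, 239.9786],
       [  0.    ,   0.    ,   1.    ]]), 'k1': -0.056489311874344056, 'extrinsics': array([[ 0.4195,  0.8695,  0.2607,  0.3498],
       [-0.9078,  0.4026,  0.118 , -0.581 ],
       [-0.0023, -0.2861,  0.9582,  0.3834],
       [ 0.    ,  0.    ,  0.    ,  1.    ]])}
{'time_s': 0.15, 'joint_positions': array([-1.1749,  0.2646,  1.605 , -0.    ,  1.2737, -0.0369]), 'dq': array([ 0.0005, -0.0013, -0.0022, -0.0012, -0.0018, -0.0009]), 'tau': array([  0.0001, -50.2848, -35.7469,   0.073 ,   0.025 ,  -0.0001]), 'tool_pos': array([ 0.2829, -0.6123,  0.2377]), 'eef_rot': array([ 0.8425, -0.5388, -0.0007, -0.0005]), 'ft_force': array([-0.1153, -0.3388,  0.2634]), 'wrist_torque': array([-0.0204,  0.0704, -0.0151]), 'finger_gap': 0.08840384093017031}
```

View pics/scene0.png

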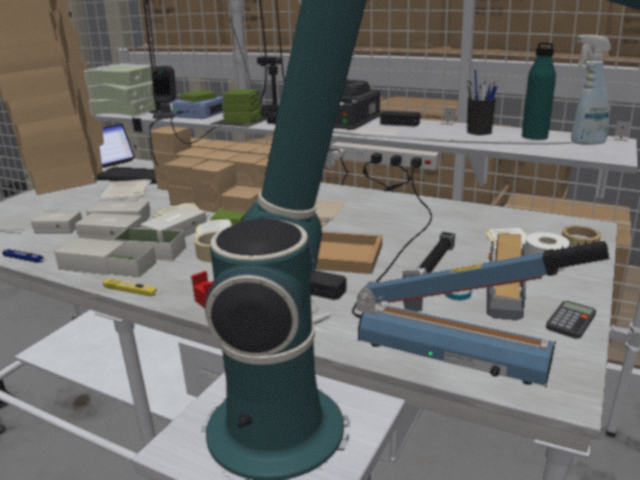

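View pics/side0.png

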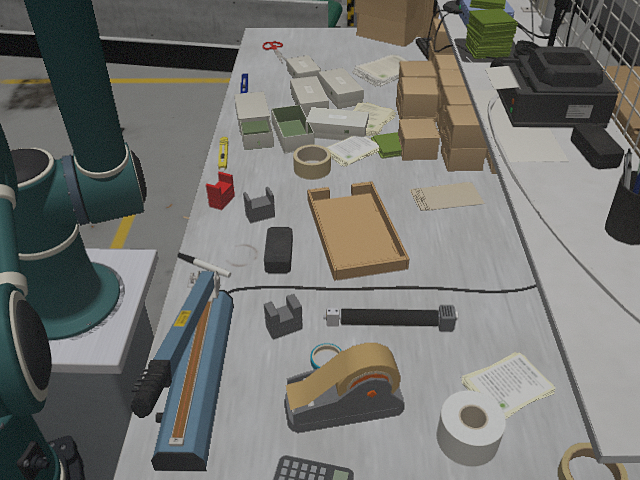

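The side view shows the tray at (357,230) with its cut-out at the far end (340,188), and the roller at (392,317). Brick candidates are (279,250) on the table and the black box on the shelf at (598,147). Saddle candidates are grey (259,207), grey (283,314) and a red look-alike (220,190). Tape rolls are at (312,161) and (325,355). I'll check these in one close crop.

```bash
cat > h.py <<'E'
from cell import bot
import cv2,numpy as np
from scipy.spatial.transform import Rotation as R
np.set_printoptions(precision=4,suppress=True)
def ray(c,px):
    K=c["camera_matrix"];d=np.array([-0,0])
    x=(px[0]-K[0,2])/K[0,0];y=(px[1]-K[1,2])/K[1,1]
    u,v=x,y
    for _ in range(20):
        s=1+c["k1"]*(u*u+v*v);u,v=x/s,y/s
    E=c["extrinsics"];return E[:3,3],E[:3,:3]@np.array([u,-v,-1])
def hit(c,px,z):
    o,d=ray(c,px);return o+d*(z-o[2])/d[2]
def rect(c,w,x0,y0,n,res,z):
    """resampled overhead picture of plane z: row->-x... col = y"""
    pass
def down(yaw):  # tool x (jaw) axis at angle yaw from world x, z down
    return (R.from_euler('z',yaw)*R.from_euler('x',np.pi)).as_quat()
E
python3 - <<'E'
import cv2,numpy as np
im=cv2.imread('pics/side0.png')
a=im[165:345,190:480]
cv2.imwrite('pics/crop1.png',cv2.resize(a,(800,497),interpolation=cv2.INTER_CUBIC))
E
```

```text
(no output)
```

View pics/crop1.png

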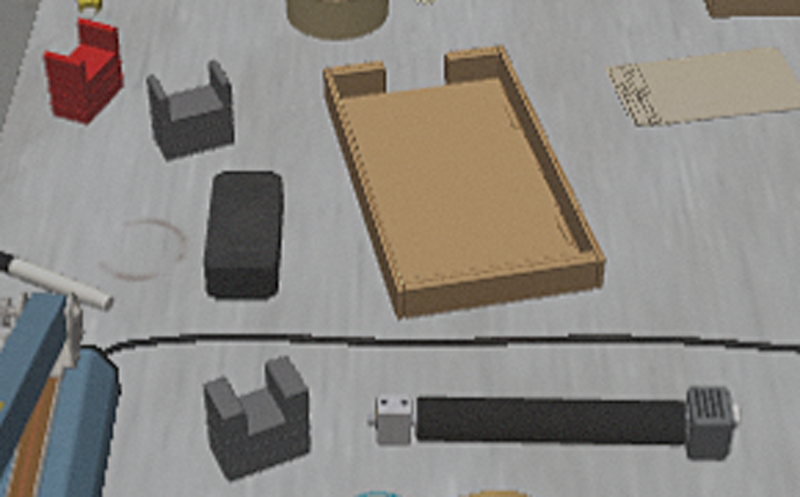

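The crop confirms the wide-notched saddle is at side (259,207), the narrow one at (283,314), and the brick on the table at (279,250). The roller's motor is at its right end, and the cut-out is at the tray's far (+y) end. Next I'll compute coarse poses.

Run:
```python
from h import *
c=bot.calibration("side")
f=lambda x,y,z:hit(c,(190+(x+.5)/2.759-.5,165+(y+.5)/2.759-.5),z)
t=np.array([f(400,292,.032),f(605,260,.032),f(500,47,.032),f(325,70,.032)])
print("tray",t.mean(0),t); 
for n,a,b in(("wide",(168,158),(234,141)),("narrow",(232,479),(309,448))):
    A,B=f(*a,0),f(*b,0);d=(B-A)[:2];L=np.hypot(*d);d/=L;nn=np.array([-d[1],d[0]])
    print(n,"L",L,"yaw",np.degrees(np.arctan2(d[1],d[0])),"c",(A+B)[:2]/2+.018*nn)
b=np.array([f(207,262,.034),f(277,268,.034),f(282,175,.034),f(217,172,.034)]);print("brick",b.mean(0),b)
a,b=f(417,419,.02),f(687,424,.02);d=b-a;print("roller",(a+b)/2,np.linalg.norm(d),np.degrees(np.arctan2(d[1],d[0])))
print("tape",hit(c,(312,160),.03), "washi",hit(c,(325,353),.015),"gun handle",hit(c,(215,285),.08))
```

```text
tray [0.5882 0.2171 0.032 ] [[0.5438 0.0601 0.032 ]
 [0.6983 0.0967 0.032 ]
 [0.6317 0.3736 0.032 ]
 [0.4789 0.3379 0.032 ]]
wide L 0.05875583628434606 yaw 23.588038998894092 c [0.3687 0.2835]
narrow L 0.058872802619675695 yaw 29.058379389340054 c [ 0.4464 -0.0628]
brick [0.4244 0.1401 0.034 ] [[0.3987 0.0892 0.034 ]
 [0.4518 0.0831 0.034 ]
 [0.4496 0.1925 0.034 ]
 [0.3974 0.1958 0.034 ]]
roller [ 0.6487 -0.0559  0.02  ] 0.18599644634160753 -0.8625337396311186
tape [0.4859 0.4712 0.03  ] washi [ 0.5266 -0.1387  0.015 ] gun handle [ 0.3187 -0.0326  0.08  ]
```

Run:
```python
from h import *
bot.goto([.56,.12,.36],down(-np.pi/2))
c=bot.calibration("wrist");im=bot.snapshot("wrist");cv2.imwrite("pics/w1.png",im)
import pickle;pickle.dump(c,open("w1.pkl","wb"))
o=bot.get_obs();print(o["time_s"],o["tool_pos"],o["joint_positions"])
```

```text
2.9917 [0.5602 0.1193 0.3598] [ 0.1665  0.0189  1.6621 -0.0002  1.461   1.7383]
```

View pics/w1.png

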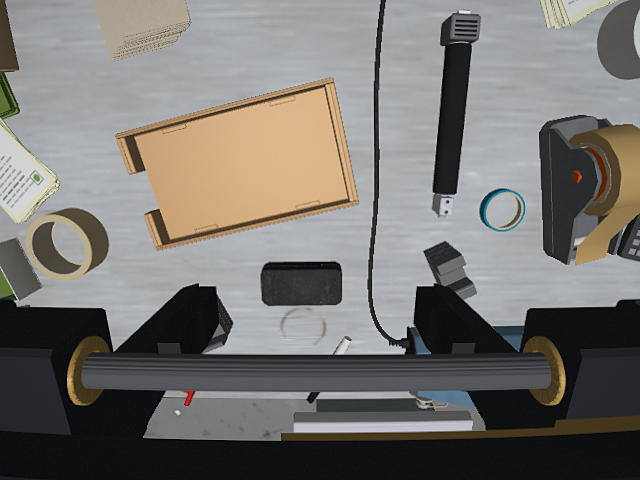

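The wrist view shows the tray's rim corners at about (116,134), (332,78), (358,203) and (157,249). The cut-out is at its left (+y) end. The roller sleeve runs (458,41) to (445,193), the brick is at (302,284), the narrow saddle at (447,268) and the washi roll at (503,210).

Run:
```python
from h import *
import pickle
c=pickle.load(open("w1.pkl","rb"));im=cv2.imread("pics/w1.png")
hsv=cv2.cvtColor(im,cv2.COLOR_BGR2HSV)
m=cv2.inRange(hsv,(5,70,60),(25,255,255));m[:60]=0;m[255:]=0;m[:,:112]=0;m[:,365:]=0
m=cv2.morphologyEx(m,cv2.MORPH_OPEN,np.ones((3,3)))
n=max(cv2.findContours(m,cv2.RETR_EXTERNAL,2)[0],key=cv2.contourArea)
q=cv2.approxPolyDP(cv2.convexHull(n),6,True)[:,0];print(q.tolist())
P=np.array([hit(c,p,.032)[:2] for p in q]);print(P)
print("rect",cv2.minAreaRect((np.array([hit(c,p,.032)[:2] for p in n[:,0]])*1000).astype(np.float32)))
d=cv2.inRange(hsv,(0,0,0),(180,255,75))
def blob(x0,y0,x1,y1,z):
    k=np.zeros_like(d);k[y0:y1,x0:x1]=d[y0:y1,x0:x1];k=cv2.morphologyEx(k,cv2.MORPH_OPEN,np.ones((5,5)))
    n=max(cv2.findContours(k,cv2.RETR_EXTERNAL,2)[0],key=cv2.contourArea)
    print(cv2.boundingRect(n),cv2.minAreaRect((np.array([hit(c,p,z)[:2] for p in n[:,0]])*1000).astype(np.float32)))
blob(240,240,360,320,.03); blob(425,35,480,196,.02)
a,b=hit(c,(457.5,42),.02),hit(c,(445,193),.02);print((a+b)/2,np.linalg.norm(a-b),np.degrees(np.arctan2(*(a-b)[[1,0]])))
```

```text
[[332, 78], [357, 204], [156, 249], [116, 134]]
[[0.6976 0.1001]
 [0.5419 0.0653]
 [0.4792 0.3421]
 [0.634  0.3758]]
rect ((588.0806884765625, 220.79244995117188), (160.7639617919922, 286.3458557128906), 13.138666152954102)
(261, 262, 81, 44) ((426.62481689453125, 140.96925354003906), (66.40707397460938, 114.08935546875), 0.45110052824020386)
(433, 35, 39, 159) ((652.6452026367188, -54.94234085083008), (196.0800018310547, 39.45808792114258), 1.6756664514541626)
[ 0.6488 -0.0549  0.02  ] 0.1876849766050806 0.24908964641853842
```

```bash
cat >> h.py <<'E'
TC=np.array([.588,.2192]);TY=np.radians(13.2)
def tray(x,y): 
    c,s=np.cos(TY),np.sin(TY);return TC+np.array([c*x-s*y,s*x+c*y])
def pick(xy,yaw,ztcp,op=.086,N=25,up=.13):
    bot.gripper_to(op) if abs(bot.get_obs()["finger_gap"]-op)>.004 else None
    bot.goto([*xy,up],down(yaw));
    hitf=bot.move_straight([*xy,ztcp],max_speed=.12,stop_force=15)
    bot.gripper_to(0.0,N);o=bot.get_obs();print("stop",hitf,"gap",o["finger_gap"],"tcp",o["tool_pos"])
    bot.move_straight([*xy,up],max_speed=.2);o=bot.get_obs();print("lifted gap",o["finger_gap"],"t",o["time_s"])
E
python3 - <<'E'
from h import *
pick([.4245,.1405],np.radians(.7),.006)
bot.goto([*TC,.13],down(TY))
print(bot.move_straight([*TC,.009],max_speed=.1,stop_force=6),bot.get_obs()["tool_pos"])
bot.gripper_to(.076);bot.move_straight([*TC,.13],max_speed=.2)
bot.goto([.42,.25,.27],down(np.radians(-67)))
c=bot.calibration("wrist");im=bot.snapshot("wrist");cv2.imwrite("pics/w2.png",im)
import pickle;pickle.dump(c,open("w2.pkl","wb"));print(bot.get_obs()["time_s"])
E
```

```text
stop False gap 0.054875536487504394 tcp [0.4241 0.1405 0.0061]
lifted gap 0.0549165004427934 t 6.875
True [0.5869 0.2188 0.0101]
11.4667
```

View pics/w2.png

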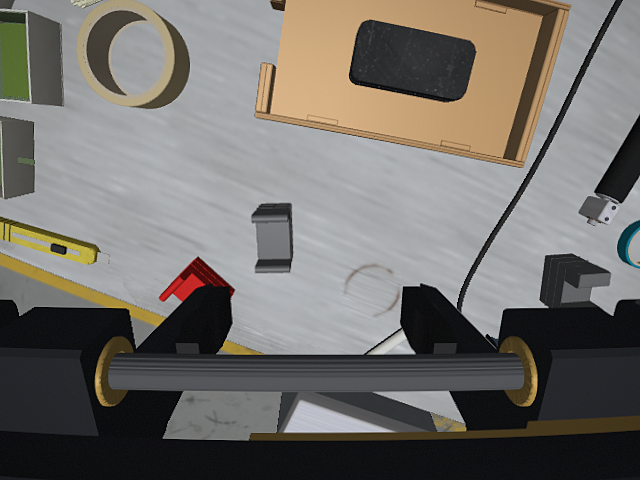

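The brick now lies centred in the tray at (412,60). The wide saddle is at (273,239) with its notch floor spanning about (257–290, 220–263), and the red look-alike is at (200,278).

Run:
```python
from h import *
import pickle
c=pickle.load(open("w2.pkl","rb"))
for p,z in(((274,241),.042),((273,268),.066),((273,219),.066),((272,206),.066)): print(p,hit(c,p,z))
im=cv2.imread("pics/w2.png")
b=cv2.inRange(im,(0,0,0),(75,75,75));b[:10]=0;b[110:]=0;b[:,:340]=0;b[:,490:]=0
n=max(cv2.findContours(b,0,2)[0],key=cv2.contourArea)
print("brick",cv2.minAreaRect((np.array([hit(c,p,.036)[:2] for p in n[:,0]])*1000).astype(np.float32)))
q=hit(c,(524,166),.032),hit(c,(256,117),.032);print("tray long edge",q,np.degrees(np.arctan2(*(q[0]-q[1])[[0,1]])))
cv2.imwrite("pics/c2.png",np.hstack([cv2.resize(im[190:290,140:310],(510,300),interpolation=cv2.INTER_CUBIC),cv2.resize(im[235:325,530:630],(290,300),interpolation=cv2.INTER_CUBIC)]))
```

```text
(274, 241) [0.366  0.2765 0.042 ]
(273, 268) [0.3464 0.2672 0.066 ]
(273, 219) [0.3947 0.2858 0.066 ]
(272, 206) [0.4065 0.2914 0.066 ]
brick ((584.5948486328125, 219.36007690429688), (59.24944305419922, 116.9583969116211), 13.325277328491211)
tray long edge (array([0.5436, 0.0634, 0.032 ]), array([0.4774, 0.3405, 0.032 ])) 166.55043869757242
```

View pics/c2.png

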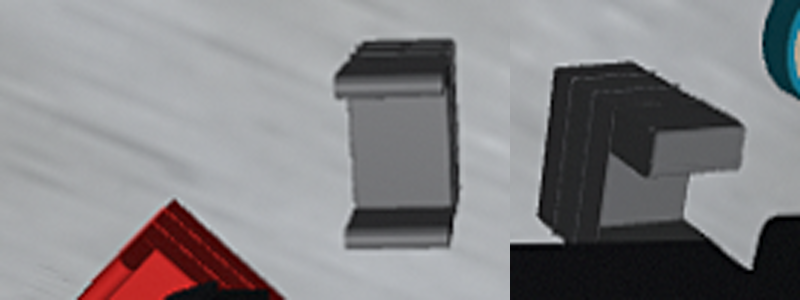

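```bash
cat >> h.py <<'E'
def place_saddle(sgn,dx=0):
    a=tray(dx,sgn*.106);bot.goto([*a,.13],down(TY))
    s=bot.move_straight([*a,.015],max_speed=.1,stop_force=5);z=bot.get_obs()["tool_pos"][2];print("floor",s,z)
    z+=.0008;bot.move_straight([*a,z],max_speed=.05)
    s=bot.move_straight([*tray(dx,sgn*.124),z],max_speed=.03,stop_force=5)
    p=bot.get_obs()["tool_pos"][:2];d=p-TC;print("wall",s,"along",-d[0]*np.sin(TY)+d[1]*np.cos(TY),"across",d[0]*np.cos(TY)+d[1]*np.sin(TY))
    bot.gripper_to(.08);bot.move_straight([*p,.13],max_speed=.2)
E
python3 - <<'E'
from h import *
import pickle
bot.gripper_to(.086)
pick([.368,.278],np.radians(23.6),.015)
place_saddle(1)
bot.goto([.50,.05,.24],down(np.radians(-90)))
c=bot.calibration("wrist");im=bot.snapshot("wrist");cv2.imwrite("pics/w3.png",im)
pickle.dump(c,open("w3.pkl","wb"));print(bot.get_obs()["time_s"])
E
```

```text
stop False gap 0.061685653411628696 tcp [0.3683 0.2782 0.0155]
lifted gap 0.06196720874977854 t 15.4667
floor True 0.018924161951462248
wall True along 0.11556180137839468 across -0.0005459797702040484
20.4167
```

View pics/w3.png

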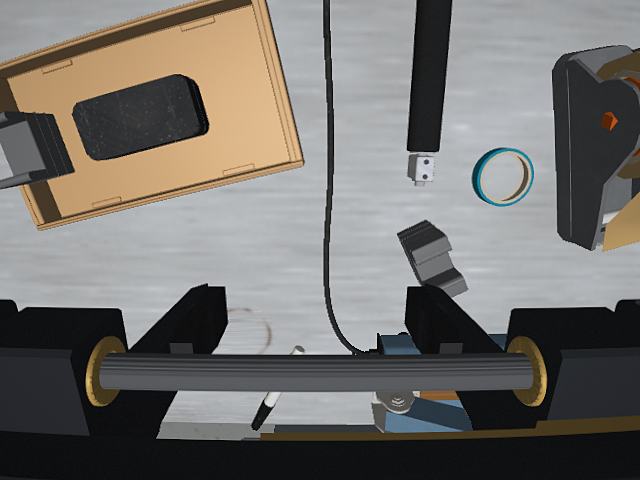

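The wide saddle stands at the +y wall (35,150), the brick is centred, and the narrow saddle's notch floor is around (432,258).

Run:
```python
from h import *
import pickle
c=pickle.load(open("w3.pkl","rb"));im=cv2.imread("pics/w3.png")
for p,z in(((432,258),.042),): print(p,hit(c,p,z))
cv2.imwrite("pics/c3.png",cv2.resize(im[205:315,385:485],(600,660),interpolation=cv2.INTER_CUBIC)[:600])
```

```text
(432, 258) [ 0.4517 -0.0661  0.042 ]
```

View pics/c3.png

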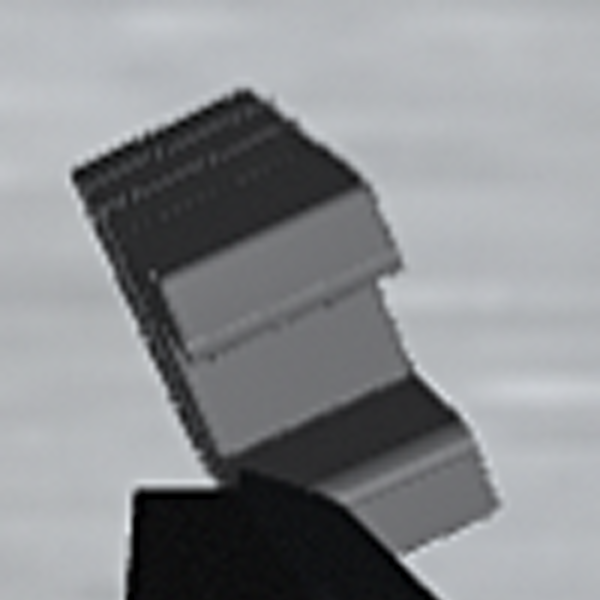

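Run:
```python
from h import *
import pickle
c=pickle.load(open("w3.pkl","rb"))
f=lambda x,y,z=.066:hit(c,(385+x/6,205+y/6),z)
a,b,d=f(160,278),f(360,185),f(498,508);ctr=(a+d)/2;v=b-d;yaw=np.arctan2(v[1],v[0])
print(ctr,np.linalg.norm(v),np.linalg.norm(a-b),np.degrees(yaw))
xy=(ctr[:2]+[.4517,-.0661])/2;print(xy)
bot.gripper_to(.086)
pick(xy,yaw,.015)
place_saddle(-1)
bot.goto([.56,.18,.30],down(np.radians(-77)))
c=bot.calibration("wrist");im=bot.snapshot("wrist");cv2.imwrite("pics/w4.png",im)
pickle.dump(c,open("w4.pkl","wb"));print(bot.get_obs()["time_s"])
```

```text
[ 0.4473 -0.0673  0.066 ] 0.061178058414459495 0.03338859816150221 27.701548436224165
[ 0.4495 -0.0667]
stop False gap 0.06191808481418947 tcp [ 0.4498 -0.0668  0.0155]
lifted gap 0.062079985784428575 t 25.0167
floor True 0.018961425612598837
wall True along -0.11378066488731405 across -0.0006223337135883578
30.3667
```

View pics/w4.png

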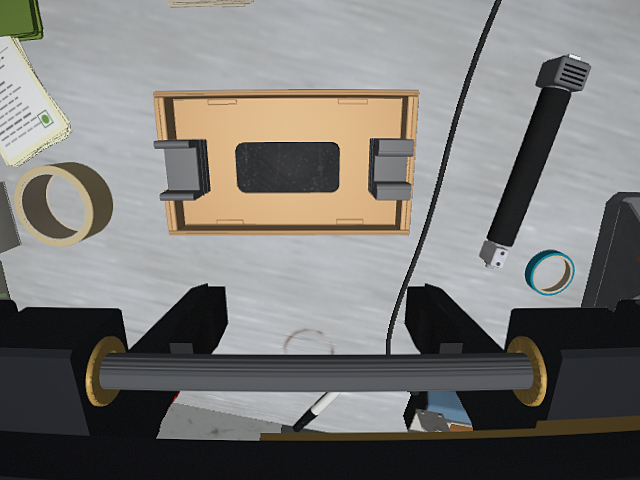

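Both saddles and the brick are seated: wide at (180,170), narrow at (393,170), brick at (288,167). Next I'll check the saddles' across positions, then pick the roller and hover over the notches.

Run:
```python
from h import *
import pickle
c=pickle.load(open("w4.pkl","rb"))
def loc(p): d=p[:2]-TC;return d[0]*np.cos(TY)+d[1]*np.sin(TY),-d[0]*np.sin(TY)+d[1]*np.cos(TY)
for p,z in(((178,170),.064),((396,169.5),.064),((283.5,93),.032),((283.5,235),.032),((157,160),.032),((415,160),.032)):print(p,loc(hit(c,p,z)))
a,b=hit(c,(556,89),.02),hit(c,(502,244),.02);m=(a+b)/2;print(m,np.linalg.norm(a-b),np.degrees(np.arctan2(*(a-b)[[1,0]])))
yaw=np.radians(-90.2);xy=[.6488,-.0552]
bot.gripper_to(.06)
pick(xy,yaw,.003,op=.06,N=45,up=.15)
t=tray(-.0005,.001)
bot.goto([*t,.14],down(TY));bot.move_straight([*t,.078],max_speed=.1)
for n in("side","wrist"):cv2.imwrite(f"pics/{n}5.png",bot.snapshot(n))
im=cv2.imread("pics/side5.png")[160:300,280:440];cv2.imwrite("pics/c5.png",cv2.resize(im,(685,600),interpolation=cv2.INTER_CUBIC))
o=bot.get_obs();print(o["time_s"],o["tool_pos"],o["finger_gap"],o["ft_force"],o["wrist_torque"])
```

```text
(178, 170) (np.float64(-0.00028529811953341075), np.float64(0.11279088621095895))
(396, 169.5) (np.float64(-0.0008179322170617787), np.float64(-0.11464910283327835))
(283.5, 93) (np.float64(0.07725046667195544), np.float64(0.0029879714035461746))
(283.5, 235) (np.float64(-0.08047892649960875), np.float64(0.007168454212166884))
(157, 160) (np.float64(0.008012940031492909), np.float64(0.14789061876567178))
(415, 160) (np.float64(0.006574984252324521), np.float64(-0.14248185543720568))
[ 0.6474 -0.0566  0.02  ] 0.18617608658486723 1.302942260423877
stop False gap 0.03058008613122683 tcp [ 0.649  -0.0553  0.0033]
lifted gap 0.030778556866212593 t 34.7917
36.8917 [0.5883 0.2204 0.0791] 0.030745027363279557 [ 1.0169  0.3489 -2.6229] [-0.0169 -0.0703 -0.0364]
```

View pics/c5.png

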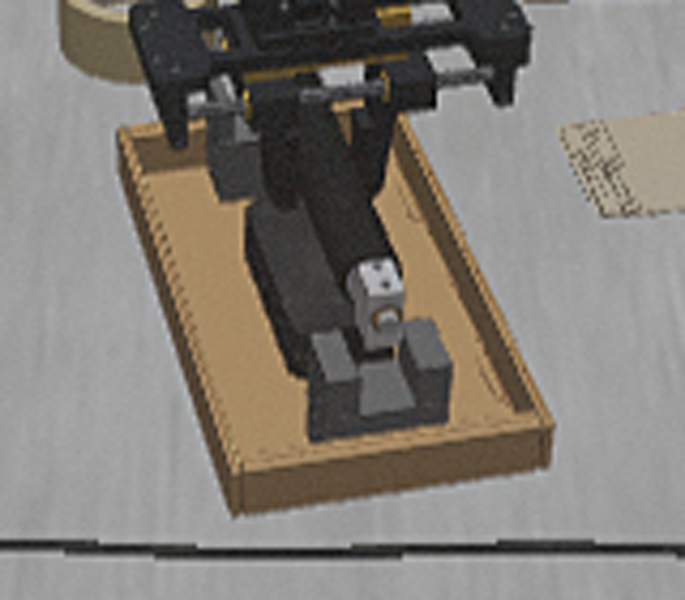

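View pics/wrist5.png

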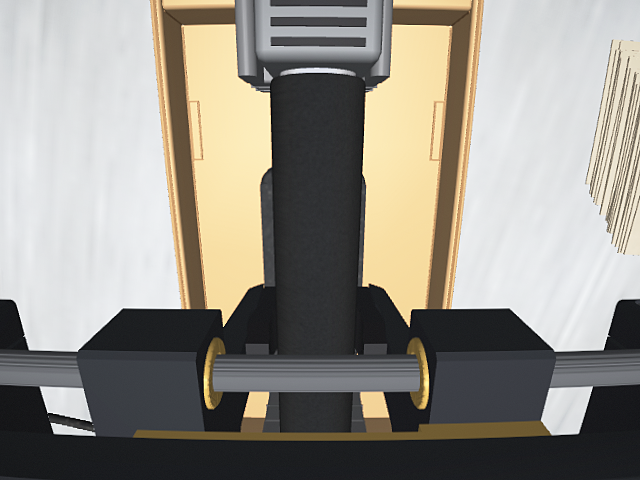

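In the wrist view the motor sits symmetrically between the wide walls (238–250 and 380–390). The side crop shows the bearing block just above and behind the narrow notch. I'll do a quick numeric check of the bearing, then lower with force guarding.

Run:
```python
from h import *
c=bot.calibration("side")
def loc(p): d=p[:2]-TC;return d[0]*np.cos(TY)+d[1]*np.sin(TY),-d[0]*np.sin(TY)+d[1]*np.cos(TY)
f=lambda x,y,z:loc(hit(c,(280+x/4.28,160+y/4.28),z))
print("bearing foot mid",f(379,347,.076),"axle end",f(386,318,.096))
print("narrow notch front floor",f(386,415,.046),"walls top in",f(358,378,.068),f(405,360,.068))
p=bot.get_obs()["tool_pos"]
t=tray(-.0005,.001)
s=bot.move_straight([*t,.046],max_speed=.05,stop_force=6)
o=bot.get_obs();print(s,o["tool_pos"],o["ft_force"],o["wrist_torque"],o["finger_gap"],o["time_s"])
for n in("side","wrist"):cv2.imwrite(f"pics/{n}6.png",bot.snapshot(n))
im=cv2.imread("pics/side6.png")[160:300,280:440];cv2.imwrite("pics/c6.png",cv2.resize(im,(685,600),interpolation=cv2.INTER_CUBIC))
```

```text
bearing foot mid (np.float64(-0.0029343919720368553), np.float64(-0.12012511500113242)) axle end (np.float64(-0.001188873090794268), np.float64(-0.12287052333054166))
narrow notch front floor (np.float64(-0.0024534473889131422), np.float64(-0.13573879726311422)) walls top in (np.float64(-0.01589068753951258), np.float64(-0.1308115578524813)) (np.float64(0.009479452776081313), np.float64(-0.12315350510723576))
True [0.5865 0.2198 0.0485] [1.1239 0.2164 0.3237] [ 0.034  -0.3507  0.0117] 0.030418811653399682 37.45
```

View pics/c6.png

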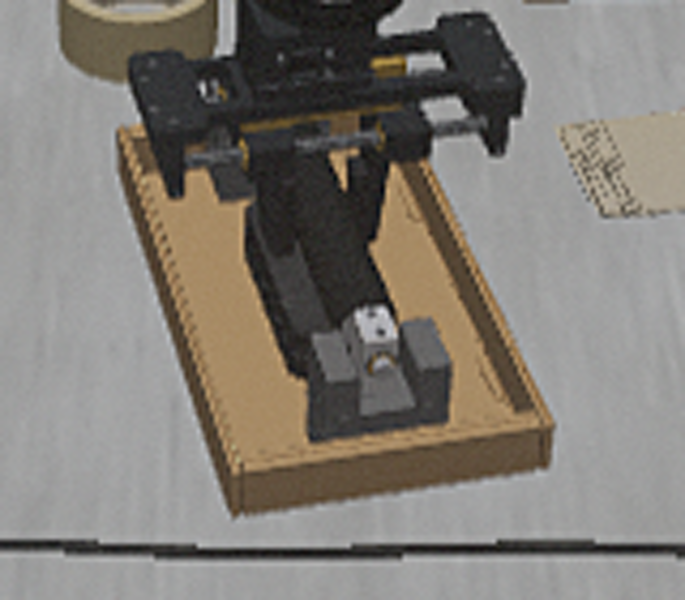

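The bearing block is down in the narrow notch, and contact came at z 0.0485, close to the expected 0.049. I'll release it, retreat and take a last look.

Run:
```python
from h import *
bot.gripper_to(.06)
p=bot.get_obs()["tool_pos"];bot.move_straight([*p[:2],.16],max_speed=.15)
bot.goto([.56,.18,.30],down(np.radians(-77)));bot.sleep(.5)
c=bot.calibration("wrist");im=bot.snapshot("wrist");s=bot.snapshot("side")
cv2.imwrite("pics/w7.png",np.vstack([im[60:270,110:460],cv2.resize(s[160:300,240:473],(350,210))]))
cv2.imwrite("pics/w7full.png",im)
import pickle;pickle.dump(c,open("w7.pkl","wb"));print(bot.get_obs()["time_s"])
```

```text
41.0167
```

View pics/w7.png

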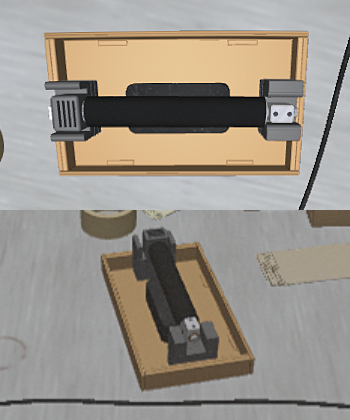

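The roller lies straight across both saddles, sleeve (194,171) to (376,171) in the full wrist image. I'll check that numerically, then hand in.

Run:
```python
from h import *
import pickle
c=pickle.load(open("w7.pkl","rb"))
def loc(p): d=p[:2]-TC;return np.array([d[0]*np.cos(TY)+d[1]*np.sin(TY),-d[0]*np.sin(TY)+d[1]*np.cos(TY)])
a,b=loc(hit(c,(194.5,171),.066)),loc(hit(c,(376,171.5),.066));L=np.linalg.norm(a-b)
print("ends",a,b,"mid",(a+b)/2,"L",L)
bot.job_done()
```

```text
ends [-0.0004  0.0954] [-0.0019 -0.0936] mid [-0.0012  0.0009] L 0.18902752918567933
the job is handed in; nothing more can be done
```

I packed the tray as described and handed the job in at about 41 s of the 104 s allowed. The hand-in gives no verdict.

- **Brick:** it lies flat and lengthwise. A later picture put it within about 4 mm of the tray centre and square to within about 0.2°.
- **Saddles:** I pushed the wide one against the cut-out (+y) end wall and the narrow one against the other end, each until I felt contact. They sit about 115 mm and 114 mm from the centre along the tray, and within 1 mm of midway across.
- **Roller:** it went down with its motor in the wide notch. The tool stopped at z = 48.5 mm, against about 49 mm expected for seated. After I let go, the camera put its middle about 1 mm off centre across and along, and its ends within about 0.5° of square.

In the last pictures everything is in place, with the arm clear. I never went near the tape rolls or the red saddle, but I didn't measure the rolls' positions at the end.

The cameras differed by a few millimetres, about 3–4 mm on the tray's y and 6 mm on the wide saddle. My last picture also made the sleeve 189 mm long, against a true 184 mm. These are small against the tolerances. I judged how level the roller is only from the seating height and the pictures, not from a direct measurement.

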